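Hang the two-speed blow gun and give the glazed pot a full blast

TASK

Hook the blow gun by its two tabs into the upper pair of slots of the slotted upright, nozzle towards the pot standing in front of it, push it down until it is locked fully home, and let go. Then take it afresh across the back of the grip and the trigger, squeeze the trigger past its first pressure point to the end of the second stage for a full second, let go and leave the gun hanging there with its trigger out. Do not squeeze the second stage before the gun hangs, and leave the pot and the other things on the bench where they stand.

Things in the scene. Friction and masses are not known exactly. Their poses are not given: they have to be found in the camera images.
- blowgun: Two-speed blow gun, black plastic and steel, 0.35 to 0.6 kg, standing on its head on the bench. Origin: centre of the head's underside; z up, x along the nozzle. Head 50 (x) x 40 (y) x 55 high. Nozzle: 12 thick tube from the head's +x side, 42 high drooping to 34, reaching x = +70. Two steel strips behind the head, 15 to 33 either side of y = 0, 55 high, rear faces at x = -31.
- grip_top (a point): Middle of the top of the gun's grip, 165 above the gun's origin, gun's axes. The grip is an upright bar centred on this axis, 26 (x) by 24 (y), flat-sided, from 55 up to 165. The trigger stands in front of it (+x).
- trigger_face (a point): Centre of the trigger's outer face, gun's axes: at x = 36, z = 122.5 from the gun's origin when out. Grey plate 18 wide (y), 6 thick, 95 to 150 above the origin. It is pressed to -x, 9 in all: grip back (x = -13) to face is 49 out, 40 fully squeezed. First 5 mm take 1.2 to 4 N; then a pressure point: the last 4 mm take 10 rising to 14 N. Springs return it.
- tabs (a point): On the rear face of the gun's strips midway between its two hook tabs, level with the underside of their arms (x = -31, z = 44 from the gun's origin; gun's axes). Tabs at y = +20 and -20, 8 wide: arm 8 thick above this point, reaching 15 further back; lip 6 thick at its end hanging 14 below the arm, 9 clear gap between strip and lip.
- upright: Slotted steel upright fixed on an aluminium foot plate (240 x 110 x 8; x -40 to +200). Origin: on the bench under the middle of the slotted front face, which is the plane x = 0 and looks along +x; z up. Sheet 6 thick (x 0 to -6), 110 wide, 118 high. Slots in two columns at y = +20 and -20, 14 wide: upper pair 75 to 107 above the bench (use these), lower pair 28 to 60.
- slots (a point): On the slotted face midway between the upper slots, level with their sills (75 above the bench; upright's axes). To hook in: gun yaw = upright yaw, gun origin 47 to 53 above the bench so the lips clear the sills, move along the upright's -x till the strips meet the face (gun origin x = 31), then push down 16 to 22 till the arms sit on the sills (gun origin 31 high).
- ball (a point): Nose of a sprung brass ball, radius 10, standing 6 out of the slotted face, 66 above the bench, y = 0. A rounded rib between the gun's strips (30 above the gun's origin) must be pushed down past it, with about 5 to 20 N; it then keeps the gun down. The gun's own weight does not do it.
- hang_point (a point): Point fixed to the upright, upright's axes: where the gun's origin is when it hangs locked (x = 32.5, y = 0, z = 31 from the upright's origin; 1.5 play to and fro, 3 to either side; it hangs up to 0.1 rad nose-down).
- stage1 (a joint): First-stage travel of the trigger in m: 0 out, 0.005 at the pressure point.
- stage2 (a joint): Second-stage travel of the trigger in m: 0 until the pressure point is overcome, 0.004 fully squeezed.
- pot: Small dark green glazed pot, 68 wide, 62 high, loose, standing upright on the foot plate about 165 in front of the slotted face, to be blown clean and not moved. Origin: centre of its underside.
- bowl: Bystander: blue bowl, 110 wide, 50 high. Origin: centre of its underside.
- small_pot: Bystander: small pink pot, 51 wide, 47 high. Origin: centre of its underside.
- spare_pot: Bystander: green pot, 71 wide, 65 high. Origin: centre of its underside.
- brush: Bystander: brush lying flat along its x axis, about 200 long.
- jar: Bystander: clay-coloured jar, 64 wide, 90 high. Origin: centre of its underside.
- spatula: Bystander: spatula lying flat along its x axis, about 250 long.
There are look-alikes about, which are no part of the job. There is more than one size of the blowgun; the one meant has the size given above.

How it is judged:
By the outcome, as a careful person would: the job done as asked, in the order asked, and still so for the second after the job is handed in, with the robot touching nothing.
It also fails if it takes over 54 s, if anything falls off the work surface, if the arm or the gripper's body presses on something with over 40 N, if the wrist force passes 120 N, or if a joint passes its speed limit or range.

ROBOT

A 6-joint arm with a two-finger parallel gripper is mounted at the origin on the work surface. World frame = base frame: x ahead of the robot, y to its left, z up, the work surface at z = 0. Lengths are in m, angles in rad, forces in N, time in s.
With the tool pointing down it reaches from about 0.35 to 0.775 m from the base axis. Payload 7.3 kg.
Tool frame: the origin (TCP) lies at the very end of the fingers, on their centre line; the grasp point (between the pads) lies 19 mm behind it (robot.pinch_z is the distance from the TCP to the grasp point, in m); z points along the fingers, y is the line along which they close (so a half turn about z gives the same grasp; the last joint's range is limited). The gripper opens to 92 mm and grips with 3 to 60 N. Pads are 19 mm wide; open, the fingers measure 130 mm over their backs; the gripper's body (75 mm by 190 mm) begins 47 mm behind the grasp point.
Start: joints at [-1.433, 0.342, 1.524, -0, 1.275, -0.146], TCP at [0.147, -0.504, 0.227] pointing down, gripper open.
Joint ranges: [-2.53, 2.53], [-0.77, 2.02], [0.04, 2.7], [-1, 4.14], [0.28, 2.66], [-3.11, 3.11]. Speed limits (rad/s): [2.57, 2.57, 3.14, 3.14, 3.14, 3.14].

INTERFACE

Orientations are given as [roll, pitch, yaw] about the fixed x, y, z axes, in that order (R = Rz(yaw) Ry(pitch) Rx(roll)).
In Python, from cell import robot gives the robot as it stands.
- The arm moves only by the tool move_arm, never from a script. Its argument "motion" is a list of rows, each a list of 6 numbers: the shift along the tool's x, y, z in units of 0.1 m (1.0 is 0.1 m), then the turn, a rotation vector about the tool's x, y, z in units of pi rad (1.0 is pi rad). In form: [[dx, dy, dz, rx, ry, rz], ...]. A call has 1 to 12 rows; each row is the pose to reach, as a shift and turn from the pose commanded when the call began, along the tool's axes at that moment, turning the shorter way round; what a row does not reach only later rows make up. A row lasts 1/8 s, in which the tool goes at most 62.5 mm and 10.7 degrees, less where a joint would pass 70% of its speed; a pose out of reach is approached as far as the arm can. A call with a number of a shift or a turn outside -1 to 1 is refused whole. A call with a gripper value outside its range is refused whole. "fingers" is the opening, from -1 (shut) to 1 (fully open), set as the call begins (left out, the last holds). The fingers move at their own pace and stop on an object; "newtons" is the grip in N (left out, the last holds). Time passes only in rows, so rows that repeat a pose let the fingers close. It gives the time, the measured TCP pose, the force, the opening and the grip force at its end, in the units of the state.
- robot.observe(): the state, without advancing time (a new reading comes with each control period).
- robot.read_camera(name): name is "scene" or "top"; returns a dict with "image" (480x640x3 uint8, red, green, blue), "range_z" (480x640 float32, m along the optical axis (not along the pixel's ray), 0 where there is no reading), "vfov" (degrees; the focal length in pixels is half the picture's height over the tangent of half this angle, whatever the lens; pixels are square), "cx", "cy" (the principal point, pixels), "extrinsics" (4x4, takes a point from camera to world coordinates). Camera axes: x right, y up, looking along -z (the intrinsics and any distortion apply to the point x, -y, -z); pixel columns grow to the right and rows downward; lengths in m; the calibration is good to about 2 mm. A picture is of the moment at which its call begins.
- robot.hand_in(): hands the job in; it is judged then, once.
The state is a dict: "time": time; "qpos": joint angles; "qvel": joint speeds; "joint_efforts": joint torques, N m; "tool_pos": TCP position; "tool_rot": TCP orientation; "contact_force": force on the tool from outside, world axes, zero at the start; "torque": the same for the moment, N m; "opening": finger opening in m; "grip_force": force on a finger pad.
Only numpy, scipy, OpenCV 4.12 (cv2) and the standard library are available. Lean on these libraries where they do the work, as an engineer would, in place of code of your own. Each camera call takes 0.05 s, during which the arm holds its last target. There are 200 camera calls.

## Working session

There is one attempt and no reset: what is moved stays moved. The work goes in short steps, Python scripts to look and compute and a tool call to move; the robot and the scene stay as the last step left them, time stands still between calls to the robot, and variables do not carry over. Pictures are saved under pics/ and viewed, at most 10 in all, crops included, and the job is handed in when it is done.

Besides the shell and the picture viewer there is one more tool, called after "Call:" by a JSON object that holds its "name" and its "arguments", one argument or row to a line. move_arm: Moves the arm, as the interface text tells. Shifts and turns lie within -1 to 1; 1 stands for 0.1 m of shift or pi rad of turn. Its arguments: {"type":"object","properties":{"motion":{"type":"array"},"fingers":{"type":"number"},"newtons":{"type":"number"}},"required":["motion"]}

```bash
mkdir -p pics; ls
cat > h.py <<'E'
import numpy as np, cv2
from cell import robot
from scipy.spatial.transform import Rotation as R
def cloud(c):
    h,w=c["range_z"].shape; f=h/2/np.tan(np.radians(c["vfov"])/2)
    u,v=np.meshgrid(np.arange(w),np.arange(h)); z=c["range_z"]
    p=np.stack([(u-c["cx"])/f*z,-(v-c["cy"])/f*z,-z],-1)
    E=np.array(c["extrinsics"]); return p@E[:3,:3].T+E[:3,3]
def tool():
    s=robot.observe(); return np.array(s["tool_pos"]),R.from_euler("xyz",s["tool_rot"])
def delta(pos,rot):
    "row (tool units) from the present pose to world pos, Rotation rot"
    p,r=tool(); return np.r_[r.inv().apply(np.array(pos)-p)/.1,(r.inv()*rot).as_rotvec()/np.pi].round(3)
E
python3 - <<'E'
from h import *
for n in("scene","top"):
    c=robot.read_camera(n); cv2.imwrite(f"pics/{n}0.png",c["image"][...,::-1]); np.save(n+"0.npy",cloud(c)); 
    print(n,c["vfov"],c["cx"],c["cy"],[k for k in c],np.array(c["extrinsics"]).round(3).tolist(),(c["range_z"]==0).mean())
print(robot.observe(), robot.pinch_z)
E
```

```text
pics
scene 54.57483545870183 312.13053962690145 240.254417794583 ['image', 'range_z', 'vfov', 'cx', 'cy', 'extrinsics'] [[-0.883, -0.386, 0.267, 0.777], [0.47, -0.725, 0.504, 0.522], [-0.001, 0.57, 0.822, 0.959], [0.0, 0.0, 0.0, 1.0]] 0.004029947916666667
top 44.67001053467618 313.0137904809925 236.38969014692086 ['image', 'range_z', 'vfov', 'cx', 'cy', 'extrinsics'] [[-0.107, 0.972, -0.21, 0.159], [-0.994, -0.105, 0.02, 0.023], [-0.003, 0.211, 0.978, 1.65], [0.0, 0.0, 0.0, 1.0]] 0.004098307291666666
{'time': 0.1, 'qpos': array([-1.43299312e+00,  3.42635295e-01,  1.52488036e+00,  9.83199890e-06,
        1.27538672e+00, -1.45977149e-01]), 'qvel': array([-0.00078715, -0.00276545, -0.00241884, -0.00059849, -0.00149978,
        0.00075378]), 'joint_efforts': array([ 1.76404235e-03, -4.32003880e+01, -2.44693816e+01,  7.19001051e-02,
        5.26130840e-02, -4.41042198e-05]), 'tool_pos': array([ 0.1469817 , -0.50365156,  0.22613802]), 'tool_rot': array([-3.14029823e+00, -1.99812986e-04,  2.83777359e-01]), 'contact_force': array([0.19997719, 0.71405938, 0.10095697]), 'torque': array([-0.03507324, -0.01308768,  0.01164079]), 'grip_force': 0.0, 'opening': 0.09220624372208393} 0.0188
```

View pics/scene0.png

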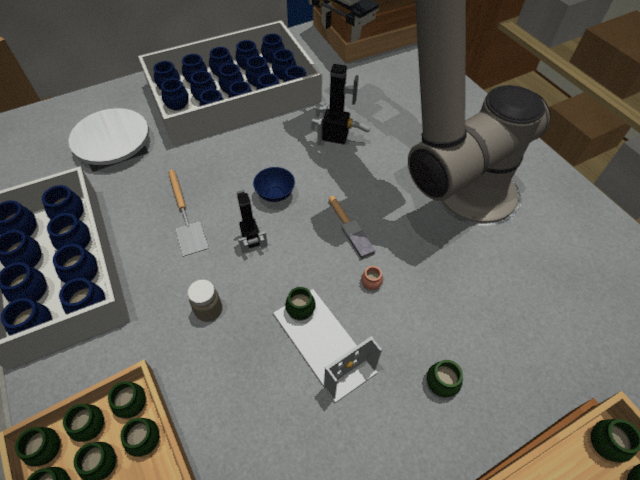

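View pics/top0.png

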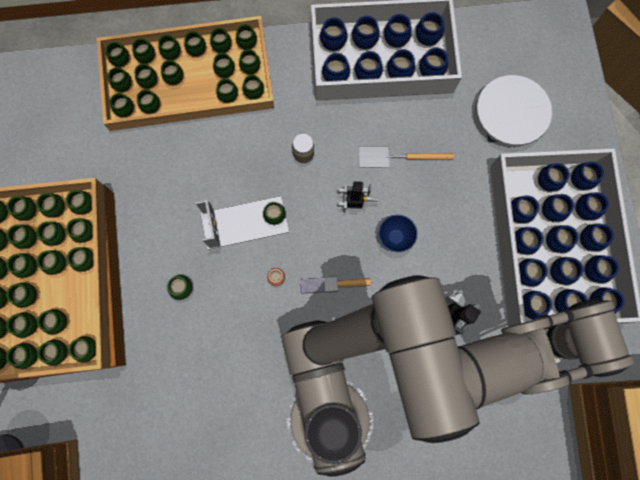

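Scene view: two gun candidates, A at (248,220) and B at (338,105). B lies further away yet looks bigger. The upright is at (352,365), with the pot at (300,303). I'll measure both guns and the upright.

Run:
```python
from h import *
P=np.load("scene0.npy"); T=np.load("top0.npy")
def box(n,A,u0,u1,v0,v1,zmin=.012,zmax=.4):
    q=A[v0:v1,u0:u1].reshape(-1,3); q=q[(q[:,2]>zmin)&(q[:,2]<zmax)]
    print(n,len(q),"lo",np.percentile(q,1,0).round(3),"hi",np.percentile(q,99,0).round(3),"med",np.median(q,0).round(3)); return q
box("A",P,225,275,185,252); box("B",P,310,372,62,145)
for n,r in dict(A=(330,382,178,215)).items():
    q=box(n+" top",T,*r); t=q[q[:,2]>q[:,2].max()-.02]; print(" toppts",len(t),t.mean(0).round(4),t.min(0).round(3),t.max(0).round(3))
# upright: points high within region
q=box("upr scene",P,318,388,335,400,.02,.2); 
t=q[q[:,2]>.1]; print(t.mean(0),len(t))
q=box("upr top",T,190,225,195,250,.02,.2); t=q[q[:,2]>.105]; print(len(t),t.mean(0)); 
# plate: bright pixels near z=8mm
for n,A in(("scene",P),("top",T)):
    im=cv2.imread(f"pics/{n}0.png"); m=((im.min(2)>150)&(A[...,2]>.002)&(A[...,2]<.02)).astype(np.uint8)
    if n=="top": m[:, :195]=0;m[:,295:]=0;m[:195]=0;m[260:]=0
    else: m[:, :265]=0;m[:,390:]=0;m[:285]=0;m[405:]=0
    x=A[m>0]; r=cv2.minAreaRect((x[:,:2]*1000).astype(np.float32)); print(n,len(x),r,cv2.boxPoints(r).round(0).tolist(),np.median(x[:,2]))
for n,r in dict(pot=(260,288,200,226),bowl=(376,418,213,253),small=(265,288,265,288),spare=(165,195,273,302),jar=(290,316,133,163),spat=(358,456,145,168),brush=(298,374,276,294)).items(): box(n,T,*r,zmin=.006)
# crop
im=cv2.imread("pics/scene0.png"); a=cv2.resize(im[180:260,215:295],None,fx=5,fy=5,interpolation=3); b=cv2.resize(im[330:410,310:390],None,fx=5,fy=5,interpolation=3)
cv2.imwrite("pics/crop1.png",np.hstack([a,b]))
```

```text
A 1088 lo [ 0.502 -0.273  0.013] hi [ 0.634 -0.091  0.167] med [ 0.598 -0.125  0.055]
B 2477 lo [ 0.169 -0.582  0.013] hi [ 0.295 -0.302  0.236] med [ 0.233 -0.352  0.08 ]
A top 621 lo [ 0.574 -0.202  0.014] hi [ 0.63  -0.095  0.171] med [ 0.593 -0.138  0.058]
 toppts 98 [ 0.6004 -0.1398  0.1648] [ 0.588 -0.154  0.156] [ 0.617 -0.126  0.175]
upr scene 1232 lo [0.507 0.261 0.021] hi [0.617 0.303 0.121] med [0.559 0.272 0.083]
[0.56218054 0.27362911 0.11439995] 446
upr top 457 lo [0.509 0.256 0.021] hi [0.618 0.299 0.125] med [0.561 0.266 0.087]
168 [0.56439853 0.26956391 0.11691652]
scene 3320 ((551.9842529296875, 180.52682495117188), (148.84898376464844, 242.4418487548828), 6.461420059204102) [[464.0, 293.0], [492.0, 52.0], [640.0, 68.0], [612.0, 309.0]] 0.008347253500731677
top 2266 ((563.4205932617188, 184.6957244873047), (289.7267761230469, 185.9081573486328), 82.81008911132812) [[453.0, 53.0], [638.0, 29.0], [674.0, 317.0], [489.0, 340.0]] 0.008454353850915308
pot 607 lo [0.552 0.061 0.006] hi [0.632 0.137 0.077] med [0.584 0.098 0.037]
bowl 1086 lo [ 0.435 -0.299  0.006] hi [ 0.548 -0.193  0.057] med [ 0.494 -0.252  0.024]
small 277 lo [0.38  0.081 0.006] hi [0.441 0.134 0.053] med [0.404 0.106 0.028]
spare 554 lo [0.368 0.341 0.006] hi [0.441 0.421 0.072] med [0.402 0.374 0.041]
jar 561 lo [ 0.734 -0.039  0.007] hi [0.823 0.027 0.098] med [ 0.754 -0.008  0.085]
spat 651 lo [ 0.687 -0.451  0.006] hi [ 0.764 -0.173  0.025] med [ 0.717 -0.336  0.011]
brush 814 lo [ 0.343 -0.156  0.006] hi [0.392 0.039 0.028] med [ 0.367 -0.037  0.018]
```

View pics/crop1.png

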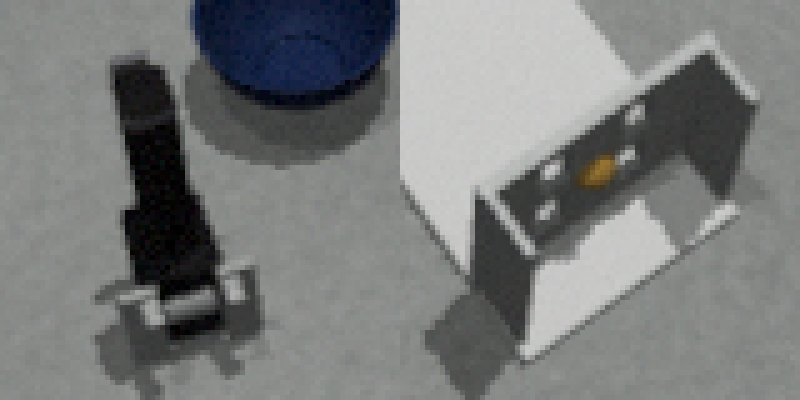

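A stands 165 mm high and B 236 mm, so A is the gun meant. The crop shows A's steel strips and tabs facing the camera (+y), so its nozzle points to -y. The right half of the crop shows the back of the upright, with the orange ball in the middle and four white slots. Next I refine the yaws and centres.

Run:
```python
from h import *
P=np.load("scene0.npy"); T=np.load("top0.npy")
I={"s":cv2.imread("pics/scene0.png").astype(int),"t":cv2.imread("pics/top0.png").astype(int)}
def line(q,n):
    vx,vy,x,y=cv2.fitLine(q[:,:2].astype(np.float32),cv2.DIST_HUBER,0,.001,.001).ravel(); print(n,len(q),"dir deg",round(np.degrees(np.arctan2(vy,vx))%180,2),"pt",x.round(4),y.round(4))
    return np.array([vx,vy]),np.array([x,y])
def sel(A,r,z0,z1):
    u0,u1,v0,v1=r;q=A[v0:v1,u0:u1].reshape(-1,3);return q[(q[:,2]>z0)&(q[:,2]<z1)]
for n,A,r in(("s",P,(318,388,335,400)),("t",T,(190,225,195,250))):
    q=sel(A,r,.03,.112) ; 
    q=q[np.abs(q[:,1]-(.272-(q[:,0]-.56)*-.115))<.012] if n=="t" else q[np.abs(q[:,1]-(.272+(q[:,0]-.56)*.115))<.012]
    d,c=line(q,"upright "+n); q=np.vstack([q]); s=(q[:,:2]-c)@d; print(" ext",np.percentile(s,[.5,99.5]), "mid",(c+d*np.percentile(s,[.5,99.5]).mean()).round(4))
    q=sel(A,r,.105,.125);d,c=line(q,"topedge "+n);s=(q[:,:2]-c)@d; print(" mid",(c+d*(s.min()+s.max())/2).round(4),s.max()-s.min())
    # ball
    im=I[n];m=(im[...,2]-im[...,0]>50)&(im[...,2]>100); u0,u1,v0,v1=r; mm=np.zeros_like(m);mm[v0:v1,u0:u1]=m[v0:v1,u0:u1]; print(" ball",mm.sum(),A[mm].mean(0).round(4) if mm.any() else "",np.argwhere(mm).mean(0))
    # plate
    r2=(265,390,285,405) if n=="s" else (205,292,195,250)
    u0,u1,v0,v1=r2; m=np.zeros(A.shape[:2],np.uint8); m[v0:v1,u0:u1]=((np.abs(A[...,2]-.008)<.006)&(im.min(2)>120))[v0:v1,u0:u1]
    _,l,st,_=cv2.connectedComponentsWithStats(m); k=1+st[1:,4].argmax(); q=A[l==k]; rr=cv2.minAreaRect((q[:,:2]*1000).astype(np.float32)); print(" plate",len(q),rr)
for n,A,r in(("s",P,(225,275,185,252)),("t",T,(330,382,178,215))):
    q=sel(A,r,.15,.3); print("grip top",n,len(q),q.mean(0).round(4),q.min(0).round(3),q.max(0).round(3))
    q=sel(A,r,.062,.15); print("grip body",n,len(q),np.percentile(q,[2,50,98],0).round(3).tolist())
    for z in (.07,.09,.11,.13): 
        w=sel(A,r,z-.01,z+.01); print("  z",z,len(w),np.percentile(w,[5,50,95],0)[:,:2].round(4).tolist())
    im=I[n];u0,u1,v0,v1=r; m=np.zeros(A.shape[:2],bool); m[v0:v1,u0:u1]=((im.min(2)>75)&(A[...,2]>.03)&(A[...,2]<.062))[v0:v1,u0:u1]
    q=A[m]; print("strips",len(q),np.percentile(q,[2,50,98],0).round(3).tolist()); 
    if len(q)>5: line(q,"strip")
    q=sel(A,r,.045,.060); line(q,"head top")
    rr=cv2.minAreaRect((q[:,:2]*1000).astype(np.float32)); print(rr)
im=cv2.imread("pics/top0.png"); a=cv2.resize(im[170:230,320:395],None,fx=5,fy=5,interpolation=3); b=cv2.resize(im[190:250,190:265],None,fx=5,fy=5,interpolation=3)
cv2.imwrite("pics/crop2.png",np.hstack([a,b]))
```

```text
upright s 619 dir deg 5.85 pt 0.5724 0.2711
 ext [-0.06166722  0.04480872] mid [0.5641 0.2702]
topedge s 399 dir deg 4.58 pt 0.5665 0.2689
 mid [0.5622 0.2686] 0.10988187443626413
 ball 22 [0.5723 0.2848 0.1136] [363.77272727 349.54545455]
 plate 3015 ((571.2518920898438, 158.31524658203125), (120.66217803955078, 208.10214233398438), 4.5342020988464355)
upright t 218 dir deg 6.39 pt 0.5788 0.2632
 ext [-0.06814672  0.04063577] mid [0.5651 0.2617]
topedge t 163 dir deg 11.09 pt 0.5715 0.2681
 mid [0.5657 0.2669] 0.11168678124208935
 ball 10 [0.5652 0.2604 0.0771] [222.5 214. ]
 plate 2212 ((579.1112060546875, 157.515869140625), (225.2368621826172, 160.3035430908203), 87.37432861328125)
grip top s 151 [ 0.6    -0.1356  0.1619] [ 0.587 -0.173  0.15 ] [ 0.613 -0.122  0.169]
grip body s 286 [[0.589, -0.17, 0.063], [0.602, -0.126, 0.11], [0.612, -0.123, 0.149]]
  z 0.07 56 [[0.5903, -0.1361], [0.6028, -0.1255], [0.6118, -0.1232]]
  z 0.09 61 [[0.5906, -0.1378], [0.6016, -0.1254], [0.6117, -0.123]]
  z 0.11 59 [[0.5907, -0.1307], [0.6028, -0.1254], [0.6116, -0.123]]
  z 0.13 63 [[0.5908, -0
[... 344 characters left out ...]
-0.1406  0.1636] [ 0.588 -0.176  0.151] [ 0.617 -0.126  0.175]
grip body t 152 [[0.589, -0.175, 0.063], [0.592, -0.145, 0.12], [0.607, -0.126, 0.15]]
  z 0.07 42 [[0.5827, -0.1579], [0.591, -0.1367], [0.6223, -0.1099]]
  z 0.09 16 [[0.5891, -0.149], [0.5915, -0.1397], [0.5949, -0.1277]]
  z 0.11 32 [[0.5888, -0.1705], [0.5915, -0.1369], [0.6067, -0.1267]]
  z 0.13 54 [[0.5893, -0.171], [0.5938, -0.1586], [0.603, -0.1304]]
strips 150 [[0.574, -0.205, 0.032], [0.594, -0.114, 0.048], [0.632, -0.093, 0.061]]
strip 150 dir deg 87.54 pt 0.5947 -0.1438
head top 222 dir deg 85.95 pt 0.5974 -0.1353
((591.4801025390625, -142.02615356445312), (110.94389343261719, 62.18635559082031), 62.906593322753906)
```

View pics/crop2.png

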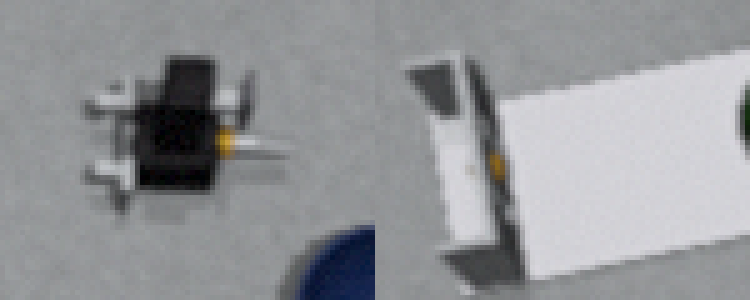

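Crop 2 shows gun A (left) with its nozzle to the right, about world -y, and its grip top near (180,140) in the crop. On the right is the upright, with the ball at (497,165). The upright's yaw is about -84° with its centre near (0.5645, 0.266). The gun's yaw is near -90°. I'll rise clear of gun B first, then move across.

Call:
{"name": "move_arm", "arguments": {
  "motion": [
    [0, 0, -1, 0, 0, 0],
    [0, 0, -1, 0, 0, 0],
    [1, -0.4, -1, 0, 0, 0],
    [1, -0.4, -1, 0, 0, 0]
  ],
  "fingers": 1
}}

```text
time: 0.6
tool_pos: [0.2328, -0.4365, 0.3268]
tool_rot: [3.141, -0.0, 0.283]
contact_force: [0.2, -0.1, 0.0]
opening: 0.0915
grip_force: 0.0
```

Call:
{"name": "move_arm", "arguments": {
  "motion": [
    [0.55, -0.23, 0, 0, 0, -0.05],
    [1, -0.4, 0, 0, 0, -0.1]
  ]
}}

```text
time: 0.85
tool_pos: [0.3178, -0.3695, 0.3265]
tool_rot: [-3.141, -0.0, 0.603]
contact_force: [0.7, -1.1, -1.1]
opening: 0.0921
grip_force: 0.0
```

Call:
{"name": "move_arm", "arguments": {
  "motion": [
    [0.6, -0.05, 0, 0, 0, -0.05],
    [1, -0.1, 0, 0, 0, -0.1],
    [1, -0.1, 0, 0, 0, -0.15]
  ]
}}

```text
time: 1.23
tool_pos: [0.3954, -0.3044, 0.3263]
tool_rot: [-3.141, -0.001, 1.079]
contact_force: [-1.0, -0.0, 0.4]
opening: 0.0916
grip_force: 0.0
```

Run:
```python
from h import *
P=np.load("scene0.npy")
q=P[185:252,225:275].reshape(-1,3)
for a,b in((.065,.145),):
    w=q[(q[:,2]>a)&(q[:,2]<b)&(q[:,1]>-.13)]
    vx,vy,x,y=cv2.fitLine(w[:,:2].astype(np.float32),cv2.DIST_HUBER,0,.001,.001).ravel(); print(len(w),np.degrees(np.arctan(vy/vx)),x,y,np.percentile(w[:,0],[0,1,99,100]))
s=q[(q[:,2]>.025)&(q[:,2]<.06)&(q[:,1]>-.118)]
print(len(s),np.percentile(s[:,0],[1,99]),s[:,1].max()); 
for x0 in np.arange(.57,.64,.008): 
    k=s[(s[:,0]>=x0)&(s[:,0]<x0+.008)]; print(round(x0,3),len(k),k[:,1].max().round(4) if len(k) else "",np.median(k[:,1]).round(4) if len(k) else "")
print(tool()[0],tool()[1].as_euler("xyz"),robot.observe()["time"])
print(delta([.6012,-.1378,.25],R.from_euler("xyz",[np.pi,0,np.pi/2])))
```

```text
215 -7.372851 0.60094166 -0.12551111 [0.58792089 0.58852823 0.61223749 0.61255597]
302 [0.5715417  0.63530503] -0.08783165031120721
0.57 29 -0.0994 -0.104
0.578 33 -0.0878 -0.0982
0.586 56 -0.0883 -0.1074
0.594 34 -0.1057 -0.111
0.602 36 -0.1067 -0.1131
0.61 27 -0.1068 -0.1144
0.618 34 -0.093 -0.1022
0.626 42 -0.0942 -0.1108
0.634 11 -0.1104 -0.1119
[ 0.39538715 -0.30439641  0.32631915] [-3.14095686e+00 -8.34404266e-04  1.07871864e+00] 1.225
[ 2.44   1.027  0.765 -0.    -0.    -0.157]
```

Run:
```python
from h import *
print(delta([.5987,-.1384,.26],R.from_euler("xyz",[np.pi,0,np.radians(82.5)])))
```

```text
[ 2.423  1.008  0.665 -0.    -0.    -0.115]
```

Call:
{"name": "move_arm", "arguments": {
  "motion": [
    [0.5, 0.2, 0, 0, 0, -0.06],
    [1, 0.42, 0, 0, 0, -0.115]
  ]
}}

```text
time: 1.48
tool_pos: [0.4792, -0.2385, 0.3265]
tool_rot: [-3.141, -0.0, 1.435]
contact_force: [0.5, -1.0, -0.0]
opening: 0.0918
grip_force: 0.0
```

Run:
```python
from h import *
print(robot.observe()["tool_pos"],delta([.5987,-.1384,.26],R.from_euler("xyz",[np.pi,0,np.radians(82.5)])))
```

```text
[ 0.47921724 -0.23845408  0.32646885] [ 1.153  1.048  0.664 -0.    -0.    -0.002]
```

Call:
{"name": "move_arm", "arguments": {
  "motion": [
    [0.5, 0.5, 0.1, 0, 0, -0.001],
    [1, 1, 0.3, 0, 0, -0.001],
    [1, 1, 0.6, 0, 0, -0.001]
  ]
}}

```text
time: 1.85
tool_pos: [0.5942, -0.1517, 0.2663]
tool_rot: [3.139, 0.0, 1.437]
contact_force: [-1.0, -0.0, -1.0]
opening: 0.092
grip_force: 0.0
```

Run:
```python
from h import *
print(delta([.5987,-.1384,.109],R.from_euler("xyz",[np.pi,0,np.radians(82.5)])))
```

```text
[ 1.370e-01  2.300e-02  1.573e+00  1.000e-03  0.000e+00 -1.000e-03]
```

Call:
{"name": "move_arm", "arguments": {
  "motion": [
    [0.14, 0.02, 0.2, 0.001, 0, -0.001],
    [0.14, 0.02, 0.6, 0.001, 0, -0.001],
    [0.14, 0.02, 1, 0.001, 0, -0.001],
    [0.14, 0.02, 1, 0.001, 0, -0.001]
  ]
}}

```text
time: 2.35
tool_pos: [0.5934, -0.1397, 0.1633]
tool_rot: [-3.131, -0.002, 1.437]
contact_force: [-0.6, 0.1, 0.8]
opening: 0.092
grip_force: 0.0
```

Call:
{"name": "move_arm", "arguments": {
  "motion": [
    [0, 0, 0.35, 0, 0, 0],
    [0, 0, 0.57, 0, 0, 0],
    [0, 0, 0.57, 0, 0, 0],
    [0, 0, 0.57, 0, 0, 0]
  ]
}}

```text
time: 2.85
tool_pos: [0.5964, -0.141, 0.1118]
tool_rot: [-3.142, 0.001, 1.437]
contact_force: [-0.1, -0.1, -0.5]
opening: 0.0917
grip_force: 0.0
```

Call:
{"name": "move_arm", "arguments": {
  "motion": [
    [0, 0, 0, 0, 0, 0],
    [0, 0, 0, 0, 0, 0],
    [0, 0, 0, 0, 0, 0],
    [0, 0, 0, 0, 0, 0],
    [0, 0, 0, 0, 0, 0],
    [0, 0, 0, 0, 0, 0]
  ],
  "fingers": -1,
  "newtons": 50
}}

```text
time: 3.6
tool_pos: [0.5953, -0.1406, 0.1097]
tool_rot: [-3.138, 0.0, 1.437]
contact_force: [-0.1, -0.7, -0.4]
opening: 0.0365
grip_force: 0.0
```

Call:
{"name": "move_arm", "arguments": {
  "motion": [
    [0.02, 0.03, 0, 0, 0, 0],
    [0.02, 0.03, 0, 0, 0, 0],
    [0.02, 0.03, 0, 0, 0, 0],
    [0.02, 0.03, 0, 0, 0, 0]
  ]
}}

```text
time: 4.1
tool_pos: [0.5988, -0.1389, 0.1098]
tool_rot: [-3.139, 0.0, 1.437]
contact_force: [2.3, 0.5, -0.6]
opening: 0.0242
grip_force: 50.0
```

Run:
```python
from h import *
# strips/tab + grip after grasp: gun pose relative to tool
c=robot.read_camera("scene");A=cloud(c);cv2.imwrite("pics/scene1.png",c["image"][...,::-1])
q=A[150:260,215:290].reshape(-1,3)
w=q[(q[:,2]>.058)&(q[:,2]<.085)&(q[:,1]>-.14)&(abs(q[:,0]-.6)<.03)]
vx,vy,x,y=cv2.fitLine(w[:,:2].astype(np.float32),cv2.DIST_HUBER,0,.001,.001).ravel(); print(len(w),np.degrees(np.arctan(vy/vx)),x,y,np.percentile(w[:,0],[0,1,99,100]))
s=q[(q[:,2]>.02)&(q[:,2]<.06)&(q[:,1]>-.118)]; print(np.percentile(s,[1,99],0))
p,r=tool();print(p,np.degrees(r.as_euler("xyz")),robot.observe())
b=r.inv().apply(np.array([x,y,.11])-p); print("back face in tool",b)
```

```text
77 -12.861674 0.59582704 -0.12473295 [0.57326992 0.57494843 0.60963174 0.60974049]
[[ 0.56845833 -0.1174038   0.02181613]
 [ 0.63245307 -0.08835082  0.05808357]]
[ 0.59874996 -0.13889507  0.10973241] [-1.79854413e+02  1.49773941e-03  8.23227757e+01] {'time': 4.15, 'qpos': array([-3.52264056e-01,  6.11785481e-01,  1.41677733e+00, -6.41051233e-04,
        1.11550495e+00, -2.17988583e-01]), 'qvel': array([ 5.92051092e-06, -1.10521241e-03, -6.11489223e-04,  2.10649555e-04,
        5.72606833e-04,  5.35638156e-04]), 'joint_efforts': array([-4.09397045e-01, -5.44571257e+01, -2.14143401e+01, -1.81261548e-01,
        1.00544069e+00,  4.86160198e-02]), 'tool_pos': array([ 0.59874996, -0.13889507,  0.10973241]), 'tool_rot': array([-3.13905167e+00,  2.61404840e-05,  1.43680349e+00]), 'contact_force': array([ 2.3517797 , -0.01354784, -0.42256763]), 'torque': array([-0.03144764, -0.82979765,  0.02209934]), 'grip_force': 49.97451603412628, 'opening': 0.023824028992421836}
back face in tool [ 0.01364469 -0.00478934 -0.00025577]
```

Call:
{"name": "move_arm", "arguments": {
  "motion": [
    [0, 0, -0.5, 0, 0, 0],
    [0, 0, -1, 0, 0, 0],
    [0.4, 0, -1, 0, 0, 0],
    [0.8, 0, -1, 0, 0, 0],
    [1, 0, -1, 0, 0, 0]
  ]
}}

```text
time: 4.78
tool_pos: [0.611, -0.0379, 0.2085]
tool_rot: [-3.135, -0.0, 1.438]
contact_force: [0.7, -0.1, -4.7]
opening: 0.0241
grip_force: 50.0
```

Run:
```python
from h import *
p,r=tool();print(p)
print(delta([.5706,.2058,.23],R.from_euler("xyz",[np.pi,0,np.radians(96)])))
```

```text
[ 0.61102168 -0.03788958  0.2085148 ]
[ 2.362e+00 -7.240e-01 -2.090e-01 -2.000e-03 -0.000e+00 -7.600e-02]
```

Call:
{"name": "move_arm", "arguments": {
  "motion": [
    [0.4, -0.1, -0.1, -0.001, 0, -0.03],
    [0.8, -0.25, -0.2, -0.001, 0, -0.06],
    [1, -0.3, -0.2, -0.001, 0, -0.076]
  ]
}}

```text
time: 5.15
tool_pos: [0.5951, 0.0648, 0.2299]
tool_rot: [-3.141, -0.0, 1.679]
contact_force: [0.8, 0.4, -5.6]
opening: 0.0238
grip_force: 50.0
```

Run:
```python
from h import *
p,r=tool();print(p)
print(delta([.5706,.2058,.23],R.from_euler("xyz",[np.pi,0,np.radians(96)])))
```

```text
[0.59512526 0.06478636 0.22989208]
[ 1.428e+00 -9.100e-02 -1.000e-03 -0.000e+00 -0.000e+00  1.000e-03]
```

Call:
{"name": "move_arm", "arguments": {
  "motion": [
    [0.4, -0.03, 0, 0, 0, 0],
    [0.8, -0.06, 0, 0, 0, 0],
    [1, -0.09, 0, 0, 0, 0]
  ]
}}

```text
time: 5.52
tool_pos: [0.5758, 0.1627, 0.2288]
tool_rot: [-3.14, 0.0, 1.676]
contact_force: [0.9, -0.4, -6.0]
opening: 0.0241
grip_force: 50.0
```

Call:
{"name": "move_arm", "arguments": {
  "motion": [
    [0.2, 0, 0, 0, 0, 0],
    [0.42, 0, 0, 0, 0, 0],
    [0.42, 0, 0, 0, 0, 0],
    [0.42, 0, 0, 0, 0, 0]
  ]
}}

```text
time: 6.02
tool_pos: [0.5723, 0.2031, 0.2297]
tool_rot: [-3.142, 0.0, 1.675]
contact_force: [-0.5, 0.3, -5.3]
opening: 0.0238
grip_force: 50.0
```

Run:
```python
from h import *
p,r=tool();print(p,np.degrees(r.as_euler("xyz")))
print(delta([.5706,.2058,.1597],R.from_euler("xyz",[np.pi,0,np.radians(96)])))
o=[]
for n,sl in(("scene",(slice(280,400),slice(270,410))),("top",(slice(180,260),slice(190,290)))):
    c=robot.read_camera(n);A=cloud(c);np.save(n+"2.npy",A); im=c["image"][...,::-1]; cv2.imwrite(f"pics/{n}2.png",im)
    o.append(cv2.resize(im[sl],(500,420 if n=="scene" else 400),interpolation=3)[:400,:400])
cv2.imwrite("pics/near.png",np.hstack(o))
```

```text
[0.57226679 0.20310002 0.22968398] [-1.7999594e+02  2.2846119e-02  9.5993289e+01]
[ 0.029 -0.014  0.7   -0.     0.    -0.   ]
```

View pics/near.png

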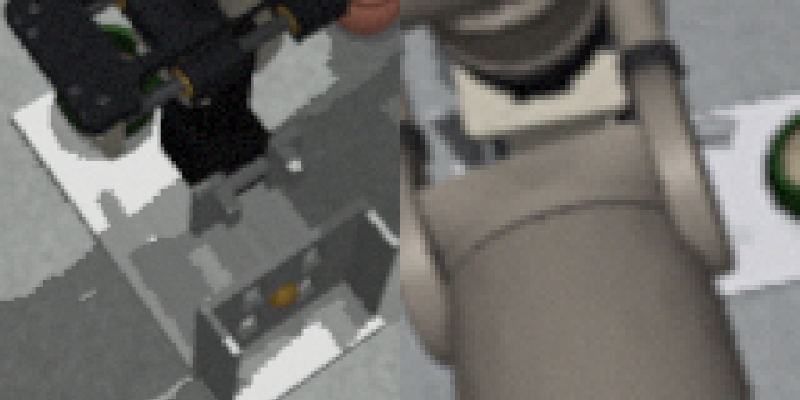

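In the scene half the gun hangs in front of the upright, strips and tabs at about (245,185), ball at (285,295) in the crop. The arm hides the top view. I'll compare the lateral positions of gun and upright in the same scene cloud.

Run:
```python
from h import *
A=np.load("scene2.npy");P=np.load("scene0.npy")
a=np.radians(-84);ux=np.array([np.cos(a),np.sin(a)]);uy=np.array([-ux[1],ux[0]]);F=np.array([.5645,.2635])
q=A[280:400,270:410].reshape(-1,3);q=np.c_[(q[:,:2]-F)@ux,(q[:,:2]-F)@uy,q[:,2]]*1000
up=q[(q[:,2]>20)&(q[:,2]<125)&(q[:,0]<2)&(q[:,0]>-60)]
print("upright y ext",[np.percentile(up[up[:,2]>h][:,1],[.5,1,50,99,99.5]).round(1) for h in(20,60,100)])
rim=up[up[:,2]>112];print("rim",len(rim),rim[:,2].max().round(1),[ (round(y),np.percentile(rim[abs(rim[:,1]-y)<8][:,0],[2,50,98]).round(1).tolist()) for y in(-45,-30,-15,0,15,30,45)])
back=up[(up[:,2]<110)&(abs(up[:,1])<45)];print("back",[ (y,np.median(back[abs(back[:,1]-y)<8][:,0]).round(1)) for y in(-40,-20,0,20,40)])
g=q[(q[:,2]>130)&(q[:,2]<178)&(q[:,0]>0)&(q[:,0]<45)&(abs(q[:,1])<60)]
print("gun n",len(g),np.percentile(g,[1,50,99],0).round(1).tolist())
for lo,hi in((0,18),(18,25),(25,40)):
    k=g[(g[:,0]>=lo)&(g[:,0]<hi)];print(lo,len(k),np.histogram(k[:,1],np.arange(-44,45,4))[0])
s=g[g[:,0]<32]; print("strip y ext",np.percentile(s[:,1],[0,1,99,100]).round(1), "z",np.percentile(s[:,2],[1,99]).round(1))
grip=q[(q[:,2]>178)&(q[:,2]<200)&(abs(q[:,1])<30)&(q[:,0]<70)];print("grip",len(grip),np.percentile(grip,[2,50,98],0).round(1).tolist())
t=tool()[0];print("tool",(t[:2]-F)@ux,(t[:2]-F)@uy)
```

```text
upright y ext [array([-55.7, -55.5,  -4.3,  53.3,  53.4]), array([-55.7, -55.6,  -2.5,  53.3,  53.4]), array([-56. , -55.7,  -0.2,  53.3,  53.4])]
rim 319 122.2 [(-45, [-32.9, -6.3, -1.3]), (-30, [-7.2, -5.1, -0.9]), (-15, [-7.1, -4.6, -1.4]), (0, [-7.3, -4.3, -1.0]), (15, [-7.4, -4.7, -1.4]), (30, [-7.7, -4.8, -1.2]), (45, [-33.7, -9.9, -1.1])]
back [(-40, np.float64(-6.7)), (-20, np.float64(-6.1)), (0, np.float64(-7.2)), (20, np.float64(-6.5)), (40, np.float64(-7.0))]
gun n 533 [[13.8, -31.9, 131.9], [30.7, 1.2, 170.6], [44.5, 32.7, 177.2]]
0 61 [ 0  0  0  0  1 12 17  0  0  0  0  0  0  0  1 12 18  0  0  0  0  0]
18 47 [ 0  0  0  0  1  7 15  0  0  0  0  0  0  0  1  8 15  0  0  0  0  0]
25 364 [ 0  0  6 13 11 20 29 31 23 24 21 20 22 16 13 21 24 27 25 18  0  0]
strip y ext [-33.6 -32.8  32.7  32.9] z [131.4 176.3]
grip 90 [[46.4, -10.1, 178.3], [48.0, 8.6, 187.9], [66.8, 12.2, 199.2]]
tool 0.061185709735264326 0.0014110439274611399
```

The gun sits about 1 mm off centre and its yaw agrees with the upright. I'll descend to the hooking height of 50 mm.

Call:
{"name": "move_arm", "arguments": {
  "motion": [
    [0, -0.01, 0.35, 0, 0, 0],
    [0, -0.01, 0.7, 0, 0, 0],
    [0, -0.01, 0.7, 0, 0, 0],
    [0, -0.01, 0.7, 0, 0, 0],
    [0, -0.01, 0.7, 0, 0, 0]
  ]
}}

```text
time: 6.75
tool_pos: [0.5722, 0.2035, 0.1618]
tool_rot: [3.138, -0.001, 1.675]
contact_force: [0.7, 0.8, -5.1]
opening: 0.0239
grip_force: 50.0
```

Call:
{"name": "move_arm", "arguments": {
  "motion": [
    [0.06, 0, 0, 0, 0, 0],
    [0.12, 0, 0, 0, 0, 0],
    [0.18, 0, 0, 0, 0, 0],
    [0.22, 0, 0, 0, 0, 0],
    [0.22, 0, 0, 0, 0, 0],
    [0.22, 0, 0, 0, 0, 0]
  ]
}}

```text
time: 7.5
tool_pos: [0.5688, 0.2253, 0.1597]
tool_rot: [-3.142, -0.0, 1.676]
contact_force: [-0.9, 0.2, -5.2]
opening: 0.0239
grip_force: 50.0
```

```bash
cat > rel.py <<'E'
from h import *
a=np.radians(-84);ux=np.array([np.cos(a),np.sin(a)]);uy=np.array([-ux[1],ux[0]]);F=np.array([.5645,.2635])
t,r=tool();o=robot.observe();print("gun in upright mm",((t[:2]-F)@ux*1e3).round(1),((t[:2]-F)@uy*1e3).round(1),"z",((t[2]-.1097)*1e3).round(1),np.degrees(r.as_euler("xyz")).round(2),o["contact_force"].round(1),o["torque"].round(2),o["opening"],o["time"])
E
python3 rel.py
```

```text
gun in upright mm 38.5 0.3 z 50.0 [-1.7999e+02 -1.0000e-02  9.6000e+01] [-0.9  0.2 -5.2] [ 0.01 -0.1   0.09] 0.023944696001742278 7.5
```

Call:
{"name": "move_arm", "arguments": {
  "motion": [
    [0.03, 0, 0, 0, 0, 0],
    [0.05, 0, 0, 0, 0, 0],
    [0.07, 0, 0, 0, 0, 0],
    [0.07, 0, 0, 0, 0, 0],
    [0.07, 0, 0, 0, 0, 0]
  ]
}}

```text
time: 8.12
tool_pos: [0.5681, 0.2323, 0.1598]
tool_rot: [3.142, -0.0, 1.676]
contact_force: [-0.1, -0.4, -5.3]
opening: 0.0238
grip_force: 50.0
```

```bash
python3 rel.py
```

```text
gun in upright mm 31.4 0.3 z 50.1 [ 1.8e+02 -1.0e-02  9.6e+01] [-0.1 -0.4 -5.3] [-0.05 -0.09 -0.01] 0.023774292568498105 8.125
```

Call:
{"name": "move_arm", "arguments": {
  "motion": [
    [0.01, 0, 0, 0, 0, 0],
    [0.02, 0, 0, 0, 0, 0],
    [0.02, 0, 0, 0, 0, 0]
  ]
}}

```text
time: 8.5
tool_pos: [0.5681, 0.233, 0.1599]
tool_rot: [-3.142, 0.002, 1.676]
contact_force: [0.3, -5.6, -4.5]
opening: 0.0236
grip_force: 50.0
```

Call:
{"name": "move_arm", "arguments": {
  "motion": [
    [0.01, 0, 0, 0, 0, 0],
    [0.02, 0, 0, 0, 0, 0],
    [0.02, 0, 0, 0, 0, 0]
  ]
}}

```text
time: 8.88
tool_pos: [0.5681, 0.2334, 0.16]
tool_rot: [-3.141, 0.005, 1.676]
contact_force: [1.4, -10.4, -2.3]
opening: 0.024
grip_force: 50.0
```

```bash
python3 rel.py
```

```text
gun in upright mm 30.3 0.4 z 50.3 [-179.99    0.28   96.01] [  1.4 -10.4  -2.3] [-2.4  -0.23  0.3 ] 0.02399925329170988 8.875
```

Contact with the face came at about 31 mm, as expected. I'll back off slightly and push down.

Call:
{"name": "move_arm", "arguments": {
  "motion": [
    [-0.035, 0, 0, 0, 0, 0],
    [-0.04, 0, 0.05, 0, 0, 0],
    [-0.04, 0, 0.1, 0, 0, 0],
    [-0.04, 0, 0.14, 0, 0, 0],
    [-0.04, 0, 0.14, 0, 0, 0]
  ]
}}

```text
time: 9.5
tool_pos: [0.568, 0.2316, 0.1442]
tool_rot: [-3.14, 0.001, 1.675]
contact_force: [2.0, -5.6, -7.3]
opening: 0.024
grip_force: 50.0
```

```bash
python3 rel.py
```

```text
gun in upright mm 32.1 0.1 z 34.5 [-1.7993e+02  7.0000e-02  9.6000e+01] [ 2.  -5.6 -7.3] [-1.21 -0.86 -0.11] 0.024006295222544806 9.5
```

Call:
{"name": "move_arm", "arguments": {
  "motion": [
    [0, 0, 0.02, 0, 0, 0],
    [0, 0, 0.04, 0, 0, 0],
    [0, 0, 0.06, 0, 0, 0],
    [0, 0, 0.08, 0, 0, 0],
    [0, 0, 0.08, 0, 0, 0]
  ]
}}

```text
time: 10.12
tool_pos: [0.5678, 0.2317, 0.1407]
tool_rot: [3.141, 0.0, 1.676]
contact_force: [-6.0, -9.8, 17.6]
opening: 0.0236
grip_force: 50.0
```

```bash
python3 rel.py
```

```text
gun in upright mm 32.0 -0.0 z 31.0 [1.7994e+02 3.0000e-02 9.6010e+01] [-6.  -9.8 17.6] [-1.52  1.49  0.18] 0.023639887764465257 10.125
```

Call:
{"name": "move_arm", "arguments": {
  "motion": [
    [0, 0, 0.02, 0, 0, 0],
    [0, 0, 0.04, 0, 0, 0],
    [0, 0, 0.04, 0, 0, 0]
  ]
}}

```text
time: 10.5
tool_pos: [0.5681, 0.2315, 0.1403]
tool_rot: [3.138, 0.0, 1.676]
contact_force: [-12.3, -12.4, 38.2]
opening: 0.0236
grip_force: 50.1
```

```bash
python3 rel.py
```

```text
gun in upright mm 32.2 0.2 z 30.6 [1.798e+02 2.000e-02 9.602e+01] [-12.3 -12.4  38.2] [-1.83  3.05  0.24] 0.02363487978124695 10.5
```

Seated rigidly at 31 mm. I'll relax the push, then let go.

Call:
{"name": "move_arm", "arguments": {
  "motion": [
    [0, 0, -0.03, 0, 0, 0],
    [0, 0, -0.06, 0, 0, 0],
    [0, 0, -0.06, 0, 0, 0]
  ]
}}

```text
time: 10.88
tool_pos: [0.5679, 0.2318, 0.1407]
tool_rot: [3.142, 0.001, 1.676]
contact_force: [-2.5, -7.0, 5.2]
opening: 0.024
grip_force: 50.0
```

Call:
{"name": "move_arm", "arguments": {
  "motion": [
    [0, 0, 0, 0, 0, 0],
    [0, 0, 0, 0, 0, 0],
    [0, 0, 0, 0, 0, 0],
    [0, 0, 0, 0, 0, 0],
    [0, 0, 0, 0, 0, 0],
    [0, 0, 0, 0, 0, 0],
    [0, 0, 0, 0, 0, 0],
    [0, 0, 0, 0, 0, 0]
  ],
  "fingers": 1
}}

```text
time: 11.88
tool_pos: [0.5681, 0.2323, 0.1398]
tool_rot: [3.142, -0.0, 1.675]
contact_force: [-0.3, -0.3, 0.5]
opening: 0.0913
grip_force: 0.0
```

```bash
python3 rel.py
```

```text
gun in upright mm 31.4 0.3 z 30.1 [ 1.8e+02 -2.0e-02  9.6e+01] [-0.3 -0.3  0.5] [ 0.02 -0.12 -0.02] 0.0912713510189998 11.875
```

Call:
{"name": "move_arm", "arguments": {
  "motion": [
    [0, 0, -0.3, 0, 0, 0],
    [0, 0, -0.7, 0, 0, 0],
    [0, 0, -1, 0, 0, 0],
    [0, 0, -1, 0, 0, 0],
    [0, 0, -1, 0, 0, 0.1],
    [0, 0, -1, 0, 0, 0.3],
    [0, 0, -1, 0, 0, 0.4],
    [0, 0, -1, 0, 0, 0.5],
    [0, 0, -1, 0, 0, 0.5],
    [0, 0, -1, 0, 0, 0.5],
    [0, 0, -1, 0, 0, 0.5],
    [0, 0, -1, 0, 0, 0.5]
  ]
}}

```text
time: 13.38
tool_pos: [0.5675, 0.2321, 0.2381]
tool_rot: [-3.142, 0.003, 0.169]
contact_force: [0.1, -0.5, 1.1]
opening: 0.0915
grip_force: 0.0
```

```bash
cat rel.py - > m.py <<'E'
c=robot.read_camera("scene");A=cloud(c);im=c["image"][...,::-1];cv2.imwrite("pics/scene3.png",im)
q=A[250:400,270:410].reshape(-1,3);q=np.c_[(q[:,:2]-F)@ux,(q[:,:2]-F)@uy,q[:,2]]*1000
for h in(100,120,140,160,180):
    g=q[(abs(q[:,2]-h)<10)&(abs(q[:,1])<20)&(q[:,0]>5)&(q[:,0]<90)]
    b=g[g[:,0]<np.percentile(g[:,0],5)+6] if len(g)>5 else g
    print(h,len(g),np.percentile(g,[2,50,98],0).round(1).tolist() if len(g) else "", "backface x",np.median(b[:,0]).round(1) if len(b) else "")
g=q[(q[:,2]>185)&(q[:,2]<210)&(abs(q[:,1])<25)&(q[:,0]<80)];print("top",len(g),np.percentile(g,[2,50,98],0).round(1).tolist() if len(g) else "")
s=q[(q[:,2]>78)&(q[:,2]<90)&(q[:,0]>-3)&(q[:,0]<30)];print("strip top",len(s),np.percentile(s,[2,50,98],0).round(1).tolist() if len(s) else "")
cv2.imwrite("pics/hang.png",cv2.resize(im[230:405,250:440],None,fx=3.4,fy=3.4,interpolation=3))
E
python3 m.py
```

```text
gun in upright mm 31.6 -0.3 z 128.4 [-1.8e+02  1.5e-01  9.7e+00] [ 0.1 -0.5  1.1] [-0.   -0.01 -0.02] 0.09145996723045355 13.375
100 79 [[21.4, -12.7, 90.4], [23.5, 6.9, 100.2], [46.3, 10.4, 109.3]] backface x 22.8
120 83 [[22.9, -12.0, 110.9], [25.3, 6.4, 121.8], [69.7, 10.6, 129.6]] backface x 24.2
140 110 [[24.3, -11.9, 130.2], [28.6, 5.5, 141.0], [71.6, 10.6, 149.5]] backface x 25.9
160 135 [[25.8, -11.1, 150.5], [38.9, 3.3, 159.9], [72.3, 10.4, 169.7]] backface x 27.5
180 128 [[27.4, -11.8, 170.7], [36.1, 3.3, 177.7], [76.4, 10.9, 189.5]] backface x 28.8
top 198 [[28.5, -12.4, 186.4], [39.9, -0.3, 192.5], [53.5, 10.4, 195.6]]
strip top 191 [[-2.7, -28.4, 80.0], [16.5, 1.2, 84.3], [28.5, 19.0, 88.5]]
```

View pics/hang.png

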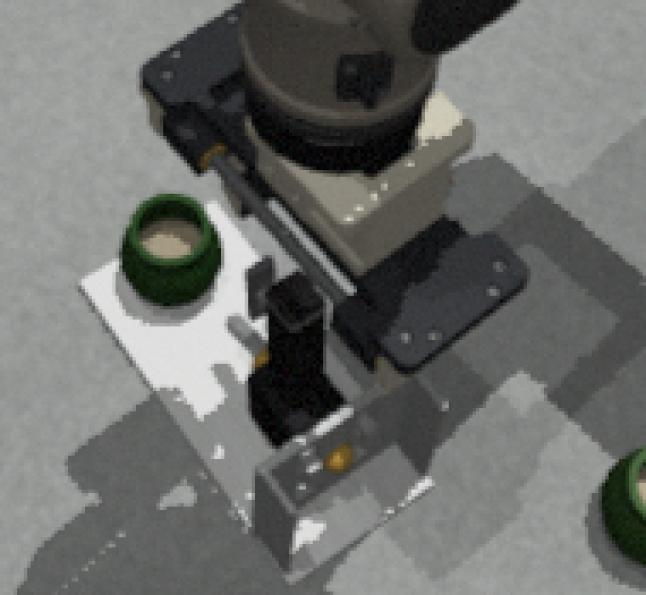

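The picture shows the gun hanging nose-down by about 0.075 rad in the slots: head at (295,400), trigger plate at (258,285), pot untouched at (170,250). Next I work out the tilted pose across grip back and trigger.

```bash
cat rel.py - > d.py <<'E'
import sys
u3=np.r_[ux,0];th=.075
def tgt(x,z,y=-.0003):  # pinch point in upright frame
    up=np.sin(th)*u3+np.array([0,0,np.cos(th)])
    return np.r_[F+ux*x+uy*y,z]-.0188*up
Rt=R.from_rotvec(th*np.r_[uy,0])*R.from_euler("xyz",[np.pi,0,np.radians(6)])
x,z=float(sys.argv[1]),float(sys.argv[2]); print(tgt(x,z),delta(tgt(x,z),Rt))
E
python3 d.py .055 .255; python3 d.py .048 .156
```

```text
gun in upright mm 31.6 -0.3 z 128.4 [1.80e+02 1.50e-01 9.26e+00] [ 0.1 -0.1  0. ] [ 0.   -0.05 -0.04] 0.09163778859602148 13.425
[0.56980346 0.2101709  0.23625285] [-0.012  0.22   0.018  0.024  0.001  0.018]
gun in upright mm 31.6 -0.3 z 128.4 [1.80e+02 1.50e-01 9.26e+00] [ 0.1 -0.1  0. ] [ 0.   -0.05 -0.04] 0.09163778859602148 13.425
[0.56907176 0.21713255 0.13725285] [-6.000e-03  1.500e-01  1.008e+00  2.400e-02  1.000e-03  1.800e-02]
```

Call:
{"name": "move_arm", "arguments": {
  "motion": [
    [0, 0.1, 0, 0.012, 0, 0],
    [0, 0.22, 0.02, 0.024, 0, 0],
    [0, 0.22, 0.02, 0.024, 0, 0],
    [0, 0.22, 0.02, 0.024, 0, 0],
    [0, 0.22, 0.02, 0.024, 0, 0]
  ]
}}

```text
time: 14.05
tool_pos: [0.5717, 0.2113, 0.2377]
tool_rot: [-3.066, 0.0, 0.177]
contact_force: [-0.8, -0.0, -0.5]
opening: 0.0916
grip_force: 0.0
```

```bash
python3 d.py .048 .156
```

```text
gun in upright mm 52.7 1.7 z 128.0 [-175.68    0.     10.14] [-0.8 -0.  -0.5] [-0.06  0.05 -0.03] 0.09156644540252698 14.05
[0.56907176 0.21713255 0.13725285] [-0.015  0.013  1.006 -0.     0.002  0.023]
```

Call:
{"name": "move_arm", "arguments": {
  "motion": [
    [-0.015, 0.01, 0, 0, 0, 0.023],
    [-0.015, 0.01, 0.2, 0, 0, 0.023],
    [-0.015, 0.01, 0.4, 0, 0, 0.023],
    [-0.015, 0.01, 0.6, 0, 0, 0.023],
    [-0.015, 0.01, 0.8, 0, 0, 0.023],
    [-0.015, 0.01, 1, 0, 0, 0.023],
    [-0.015, 0.01, 1, 0, 0, 0.023],
    [-0.015, 0.01, 1, 0, 0, 0.023]
  ]
}}

```text
time: 15.05
tool_pos: [0.5697, 0.2172, 0.1389]
tool_rot: [-3.066, 0.004, 0.104]
contact_force: [0.4, 0.3, -0.2]
opening: 0.0919
grip_force: 0.0
```

```bash
python3 d.py .048 .156
```

```text
gun in upright mm 46.6 0.3 z 29.2 [-175.67    0.23    5.97] [ 0.4  0.3 -0.2] [-0.04 -0.01 -0.03] 0.0919245382484188 15.05
[0.56907176 0.21713255 0.13725285] [-0.006  0.001  0.016 -0.     0.001 -0.   ]
```

Call:
{"name": "move_arm", "arguments": {
  "motion": [
    [0, 0, 0, 0, 0, 0],
    [0, 0, 0, 0, 0, 0],
    [0, 0, 0, 0, 0, 0],
    [0, 0, 0, 0, 0, 0],
    [0, 0, 0, 0, 0, 0],
    [0, 0, 0, 0, 0, 0],
    [0, 0, 0, 0, 0, 0],
    [0, 0, 0, 0, 0, 0]
  ],
  "fingers": -1,
  "newtons": 30
}}

```text
time: 16.05
tool_pos: [0.5693, 0.2173, 0.1381]
tool_rot: [-3.065, 0.005, 0.104]
contact_force: [0.6, 3.0, 0.3]
opening: 0.038
grip_force: 30.0
```

```bash
python3 rel.py
```

```text
gun in upright mm 46.4 -0.0 z 28.4 [-175.63    0.28    5.94] [0.6 3.  0.3] [ 0.4  -0.04  0.1 ] 0.03801457817778881 16.05
```

Call:
{"name": "move_arm", "arguments": {
  "motion": [
    [0, 0, 0, 0, 0, 0],
    [0, 0, 0, 0, 0, 0],
    [0, 0, 0, 0, 0, 0],
    [0, 0, 0, 0, 0, 0],
    [0, 0, 0, 0, 0, 0],
    [0, 0, 0, 0, 0, 0],
    [0, 0, 0, 0, 0, 0],
    [0, 0, 0, 0, 0, 0],
    [0, 0, 0, 0, 0, 0],
    [0, 0, 0, 0, 0, 0],
    [0, 0, 0, 0, 0, 0],
    [0, 0, 0, 0, 0, 0]
  ]
}}

```text
time: 17.55
tool_pos: [0.5693, 0.2172, 0.1381]
tool_rot: [-3.065, 0.005, 0.103]
contact_force: [1.2, 5.5, 0.6]
opening: 0.0374
grip_force: 30.0
```

```bash
python3 rel.py
```

```text
gun in upright mm 46.5 -0.0 z 28.4 [-175.63    0.29    5.93] [1.2 5.5 0.6] [ 0.9  -0.11  0.06] 0.03744668912986745 17.55
```

Opening reads 37.4 mm, against 40 expected at full squeeze. I'll check by looking.

```bash
python3 m.py
python3 - <<'E'
import cv2
im=cv2.imread("pics/scene3.png");cv2.imwrite("pics/sq.png",cv2.resize(im[260:400,270:410],None,fx=4.2,fy=4.2,interpolation=3))
E
```

```text
gun in upright mm 46.5 -0.0 z 28.4 [-175.63    0.29    5.93] [1.2 5.5 0.6] [ 0.9  -0.11  0.06] 0.03744668912986745 17.55
100 63 [[21.1, -4.8, 90.8], [24.6, 9.0, 100.2], [46.1, 10.2, 109.3]] backface x 22.7
120 38 [[23.2, 0.4, 110.3], [26.5, 9.0, 116.7], [46.4, 10.2, 127.3]] backface x 24.8
140 9 [[20.7, 7.3, 132.7], [64.6, 8.7, 139.6], [72.0, 8.9, 147.1]] backface x 22.5
160 3 [[61.6, 4.9, 166.2], [62.6, 5.6, 166.3], [64.2, 5.9, 167.9]] backface x 62.6
180 25 [[11.0, 5.7, 171.9], [69.1, 8.9, 179.1], [81.5, 10.6, 186.9]] backface x 11.0
top 8 [[-30.5, 9.6, 186.4], [49.5, 10.8, 189.3], [71.0, 21.5, 209.8]]
strip top 118 [[-2.1, -7.3, 79.8], [17.2, 9.3, 84.6], [28.3, 24.3, 89.5]]
```

View pics/sq.png

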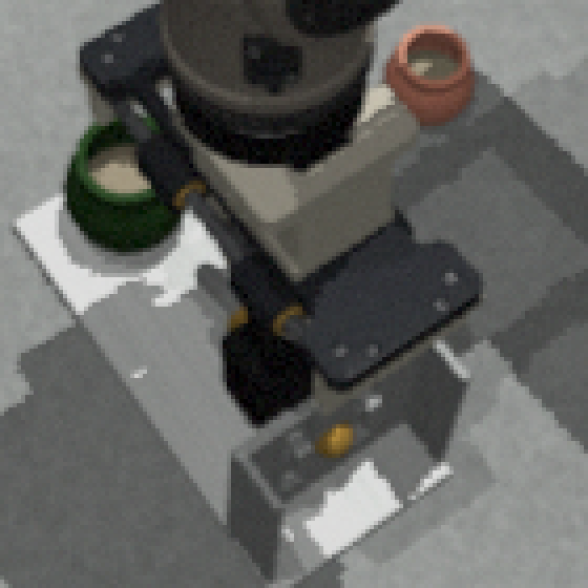

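The picture shows the fingers closed across grip and trigger, and the gun still down in the slots. The 30 N grip is well past 14 N and was held for over 1.5 s. I'll release it now.

Call:
{"name": "move_arm", "arguments": {
  "motion": [
    [0, 0, 0, 0, 0, 0],
    [0, 0, 0, 0, 0, 0],
    [0, 0, 0, 0, 0, 0],
    [0, 0, 0, 0, 0, 0],
    [0, 0, 0, 0, 0, 0],
    [0, 0, 0, 0, 0, 0],
    [0, 0, 0, 0, 0, 0],
    [0, 0, 0, 0, 0, 0]
  ],
  "fingers": 1
}}

```text
time: 18.6
tool_pos: [0.5693, 0.2168, 0.138]
tool_rot: [-3.066, 0.005, 0.103]
contact_force: [0.4, 0.3, -0.1]
opening: 0.0923
grip_force: 0.0
```

Call:
{"name": "move_arm", "arguments": {
  "motion": [
    [0, 0, -0.2, 0, 0, 0],
    [0, 0, -0.5, 0, 0, 0],
    [0, 0, -0.8, 0, 0, 0],
    [0, 0, -1, 0, 0, 0],
    [0, 0, -1, 0, 0, 0],
    [0, 0, -1, 0, 0, 0]
  ]
}}

```text
time: 19.35
tool_pos: [0.5701, 0.2093, 0.2366]
tool_rot: [-3.066, 0.007, 0.104]
contact_force: [-0.3, -0.5, -0.9]
opening: 0.0917
grip_force: 0.0
```

Call:
{"name": "move_arm", "arguments": {
  "motion": [
    [0, 0, -0.5, 0, 0, 0],
    [0, 0, -0.8, 0, 0, 0],
    [-0.8, 0, -0.8, 0, 0, 0],
    [-0.8, 0, -0.8, 0, 0, 0],
    [-0.8, 0, -0.8, 0, 0, 0],
    [-0.8, 0, -0.8, 0, 0, 0]
  ]
}}

```text
time: 20.1
tool_pos: [0.4927, 0.1952, 0.3174]
tool_rot: [-3.066, 0.006, 0.103]
contact_force: [0.2, -0.0, 0.2]
opening: 0.0919
grip_force: 0.0
```

```bash
python3 m.py
```

```text
gun in upright mm 60.5 -78.5 z 207.7 [-175.68    0.33    5.92] [ 0.2 -0.   0.2] [-0.09  0.04  0.01] 0.09190619159650824 20.1
100 81 [[21.1, -12.5, 90.8], [23.5, 7.8, 99.7], [46.2, 10.6, 109.2]] backface x 22.5
120 86 [[22.9, -11.9, 110.9], [25.3, 6.6, 121.2], [69.5, 10.5, 129.9]] backface x 24.0
140 101 [[24.3, -11.0, 130.5], [30.6, 6.5, 140.9], [71.4, 10.4, 149.1]] backface x 25.4
160 137 [[25.8, -10.8, 150.4], [38.4, 2.9, 159.0], [71.9, 10.4, 169.6]] backface x 27.0
180 127 [[27.5, -11.8, 170.6], [36.2, 3.5, 176.9], [76.0, 10.7, 189.4]] backface x 28.7
top 202 [[28.4, -12.3, 186.1], [39.5, -0.2, 192.6], [53.5, 10.6, 195.6]]
strip top 183 [[-2.2, -27.2, 79.4], [16.4, 1.0, 84.3], [29.1, 18.5, 88.0]]
```

View pics/hang.png

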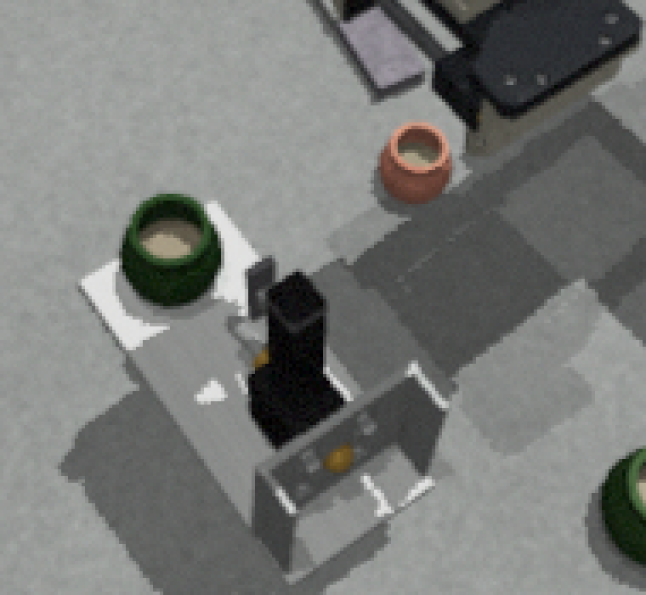

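The gun hangs as before, top at 196 mm and so home at 31 mm. The trigger plate is out at (260,285) and the pot is unmoved at (170,250). I'll hand in.

```bash
python3 -c "
from cell import robot
print(robot.hand_in())"
```

```text
the job is handed in; nothing more can be done
None
```

The gun hangs home in the upper slots. Its trigger was squeezed at 30 N for over a second and let go, then stood out again in the last picture; the pot stood unmoved. The trigger's travel itself I could only infer, from the finger opening of 37–38 mm (40 expected). Handed in at about 20 s.

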